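Slide the spacer block along the jig rail into the corner pocket

TASK

Load the drilling jig without picking anything up: with the fingertips, push the flat aluminium spacer block square against the jig's long rail, then slide it along the rail, keeping it against the rail all the way, until it is fully home in the corner pocket, touching the rail and the end stop. The spacer stays flat on the jig throughout and is left there released; leave the other things on the bench where they are.

Things in the scene. Friction and masses are not known exactly. Their poses are not given: they have to be found in the camera images.
- spacer: The part to load: flat bare-aluminium spacer block, 50 x 75 x 18 mm (x, y, z), about 150 g, two 12 mm holes through it, loose on the jig plate. Origin: centre of its underside; y along its 75 mm length, z up. It starts on the open right part of the plate, short of the rail, turned up to 0.45 rad from it. A half turn makes no difference.
- jig: Drilling jig fixed to the bench: grey tooling plate 10 mm thick with dark steel strips standing 12 mm above its top (rail, end stop, guard). Origin on the bench surface, z up; +x points away from the robot to the rail, +y (left) along the rail to the stop. The plate spans x -0.095 to 0.082, y -0.170 to 0.155 in this frame. Place and yaw (within 0.25 rad) vary.
- rail (a point): Point on the rail's inner face, at the plate's top: x = 0.060, y = -0.045, z = 0.010 of the jig's frame, axes as the jig's. The rail is a straight dark steel strip along the jig's y axis, from y = -0.160 to 0.151, at the side away from the robot.
- stop (a point): Inner corner where end stop and rail meet, at the plate's top: x = 0.060, y = 0.135, z = 0.010 of the jig's frame, axes as the jig's. The end stop is a steel strip across the left end, from the rail toward the robot to x = -0.007.
- guard (a point): Mouth of the pocket: near end of the guard strip's inner face, x = 0.007, y = 0.095, z = 0.010 of the jig's frame. The guard runs from here to the stop, parallel to the rail, and flares toward -x down to y = 0.078. Rail, stop and guard form the pocket: 53 mm wide, 40 mm deep, open toward -y and above; the spacer enters lengthwise, its last 35 mm stay outside.
- pocket (a point): Where the centre of the spacer's underside lies when it is fully home: x = 0.035, y = 0.0975, z = 0.010 of the jig's frame (on the plate's top). Axes as the jig's: x toward the rail, y along the rail toward the end stop, z up.
- small_relay: bystander: small black relay with pins up, 16 x 21 x 24 mm, standing on the bench on the robot's side of the jig; origin at the centre of its underside
- grey_terminal: bystander: flat grey terminal block, 36 x 44 x 9 mm, on the bench behind the rail; origin at the centre of its underside
- wire_spool: bystander: spool of solder wire with blue flanges, 54 mm across, 55 mm high, standing on the bench behind the rail; origin at the centre of its underside
- driver: bystander: red-handled screwdriver 185 mm long, 28 mm thick, lying on the bench to the right of the jig; origin under its middle
- cutters: bystander: red-handled side cutters, 58 x 127 x 15 mm, lying on the bench to the left of the jig; origin under its middle
Things that resemble listed ones, but are neither listed nor needed, are in the scene too. Of the things shaped like the spacer, the aluminium one is meant.

How it is judged (in metres and radians):
On the way, in this order (a step that is already met when the one before it is completed fails the run):
1. the spacer lies square against the rail, still short of the pocket (x of spacer in the frame of pocket above -0.005 m and angle between the y axis of spacer and the y axis of pocket, either way round below 0.1 rad and y of spacer in the frame of pocket below -0.04 m), for 0.1 s.
2. the spacer is home in the corner pocket (x of spacer in the frame of pocket between -0.004 and 0.004 m and y of spacer in the frame of pocket between -0.0035 and 0.004 m and angle between the y axis of spacer and the y axis of pocket, either way round below 0.08 rad and z of spacer in the frame of pocket between -0.003 and 0.003 m), for 0.1 s.
At the end, for the whole second after the job is handed in: The spacer lies flat on the jig plate in the corner pocket, at rest and released: within 4 mm of the rail, 3.5 mm of the end stop and 0.08 rad of square; every bystander is within 20 mm of where it stood (all of step 2 and linear speed of spacer below 0.01 m/s and distance of each of small_relay, grey_terminal, wire_spool, driver, cutters from where it was at the start of the episode below 0.02 m); the robot touches nothing.
It fails at once if the spacer is lifted more than 8 mm off the plate or tipped by more than 0.25 rad (z of spacer in the frame of pocket above 0.008 m or angle between spacer's own z axis and vertical above 0.25 rad).
It fails at once if on the way to the pocket (from 65 mm before home) the spacer is more than 10 mm off the rail or turned from it by more than 0.2 rad (y of spacer in the frame of pocket above -0.065 m and (x of spacer in the frame of pocket below -0.01 m or angle between the y axis of spacer and the y axis of pocket, either way round above 0.2 rad)).
It fails at once if a bystander is shifted by more than 20 mm (distance of any of small_relay, grey_terminal, wire_spool, driver, cutters from where it was at the start of the episode above 0.02 m).
It also fails if it takes over 48 s, if anything falls off the work surface, if the arm or the gripper's body presses on something with over 40 N, if the wrist force passes 120 N, or if a joint passes its speed limit or range.

ROBOT

A 6-joint arm with a two-finger parallel gripper is mounted at the origin on a cart in front of the work surface, level with it; the furniture and walls round the work are solid. World frame = base frame: x ahead of the robot, y to its left, z up, the work surface at z = 0. Lengths are in mm, angles in rad, forces in N, time in s.
With the tool pointing down it reaches from about 300 to 875 mm from the base axis. Payload 6.4 kg.
Tool frame: the origin (TCP) lies at the very end of the fingers, on their centre line; the grasp point (between the pads) lies 19 mm behind it; z points along the fingers, y is the line along which they close (so a half turn about z gives the same grasp; the last joint's range is limited). The gripper opens to 88 mm and grips with 3 to 60 N. Pads are 18 mm wide; open, the fingers measure 123 mm over their backs; the gripper's body (75 mm by 187 mm) begins 45 mm behind the grasp point.
Start: joints at [-1.512, 0.181, 1.607, -0, 1.354, -0.206], TCP at [150.503, -554.969, 238.714] pointing down, gripper open.
Joint ranges: [-2.99, 2.99], [-0.89, 2.07], [0.3, 2.58], [-1.14, 4.28], [0, 2.63], [-3.12, 3.12]. Speed limits (rad/s): [2.57, 2.57, 3.01, 3.14, 3.14, 3.14].

INTERFACE

Orientations are given as a rotation vector (axis times angle).
In Python, from bench import env gives the robot as it stands.
- The arm moves only by the tool move_arm, never from a script. Its argument "deltas" is a list of rows, each an object with "slide": the shift along the world's x, y, z each as a share of 0.5 m, from -1 to 1, a list of three; "turn": the turn, a rotation vector about the world's x, y, z each as a share of 30 degrees, from -1 to 1, a list of three. In form: [{"slide": [dx, dy, dz], "turn": [ax, ay, az]}, ...]. A call has exactly 8 rows; each row is the pose to reach, as a shift and turn from the pose commanded when the call began; what a row does not reach only later rows make up. A row lasts 1/12 s, in which the tool goes at most 41.7 mm and 7.16 degrees, less where a joint would pass 70% of its speed; a pose out of reach is approached as far as the arm can. A call with a number of a shift or a turn outside -1 to 1 is refused whole. A call with a gripper value outside its range is refused whole. "fingers" is the closure, from -1 (fully open) to 1 (shut), set as the call begins (left out, the last holds). The fingers move at their own pace and stop on an object; the grip force is fixed at half the most. Time passes only in rows, so rows that repeat a pose let the fingers close, or fill a call up. It gives the time, the measured TCP pose, the force, the opening and the grip force at its end, in the units of the state.
- env.get_obs(): the state, without advancing time (a new reading comes with each control period).
- env.capture(name): name is "side" or "top"; returns a dict with "color" (420x560x3 uint8, blue, green, red), "depth" (420x560 float32, mm along the optical axis (not along the pixel's ray), 0 where there is no reading), "K" (3x3 intrinsics, pixels), "eye" and "orientation" of the camera in the world. Camera axes: x right, y down, z forward; pixel columns grow to the right and rows downward; lengths in mm; the calibration is good to about 2 mm. A picture is of the moment at which its call begins.
- env.sign_off(): hands the job in; it is judged then, once.
The state is a dict: "time": time; "joints": joint angles; "qvel": joint speeds; "tau": joint torques, N m; "position": TCP position; "orientation": TCP orientation; "wrist_force": force on the tool from outside, world axes, zero at the start; "torque": the same for the moment, N m; "gripper_width": finger opening in mm; "grasp_force": force on a finger pad.
Only numpy, scipy, OpenCV 4.12 (cv2) and the standard library are available. Lean on these libraries where they do the work, as an engineer would, in place of code of your own. Each camera call takes 0.05 s, during which the arm holds its last target. There are 200 camera calls.

## Working session

There is one attempt and no reset: what is moved stays moved. The work goes in short steps, Python scripts to look and compute and a tool call to move; the robot and the scene stay as the last step left them, time stands still between calls to the robot, and variables do not carry over. Pictures are saved under pics/ and viewed, at most 10 in all, crops included, and the job is handed in when it is done.

Besides the shell and the picture viewer there is one more tool, called after "Call:" as name(argument=value, ...), one argument or row to a line, values as JSON. move_arm: Moves the arm, as the interface text tells. Its arguments: {"type":"object","properties":{"deltas":{"type":"array"},"fingers":{"type":"number"}},"required":["deltas"]}

```bash
mkdir -p pics
cat > h.py <<'E'
import numpy as np,cv2
from bench import env
from scipy.spatial.transform import Rotation as R
def cap(n):
    c=env.capture(n); np.savez(f'{n}.npz',**{k:np.asarray(v) for k,v in c.items()}); return c
def rot(c):
    o=np.asarray(c['orientation'],float)
    return o if o.shape==(3,3) else R.from_rotvec(o).as_matrix()
def px(c,u,v,z=None):
    # world pos of pixel; on plane z if given, else by depth
    d=rot(c)@np.linalg.inv(c['K'])@np.array([u,v,1.]); e=np.asarray(c['eye'],float)
    s=(z-e[2])/d[2] if z is not None else np.median(c['depth'][int(v)-1:int(v)+2,int(u)-1:int(u)+2])
    return e+s*d
def proj(c,p):
    q=c['K']@(rot(c).T@(np.asarray(p,float)-np.asarray(c['eye']))); return q[:2]/q[2]
E
python3 - <<'E'
from h import *
for n in('top','side'):
    c=cap(n); cv2.imwrite(f'pics/{n}0.png',c['color']); print(n,c['K'].tolist() if hasattr(c['K'],'tolist') else c['K'],c['eye'],c['orientation'])
s=env.get_obs(); print(s['time'],s['position'],s['orientation'],s['gripper_width'])
E
```

```text
top [[450.0451963255992, 0.0, 280.5483650698947], [0.0, 450.0451963255992, 207.8195706587294], [0.0, 0.0, 1.0]] [ 334.16947782   10.63193824 1019.83684435] [-2.15391284  2.06127258 -0.21130844]
side [[397.2112792183701, 0.0, 286.1662319353883], [0.0, 397.2112792183701, 209.2214700081768], [0.0, 0.0, 1.0]] [352.77728555 735.50124424 596.30980483] [-0.36079908  2.67145836 -1.34157251]
0.1 [ 150.4584403  -554.45331382  237.89772654] [-3.11249994e+00 -4.14500893e-01 -1.75262676e-04] 87.94464031773039
```

View pics/top0.png

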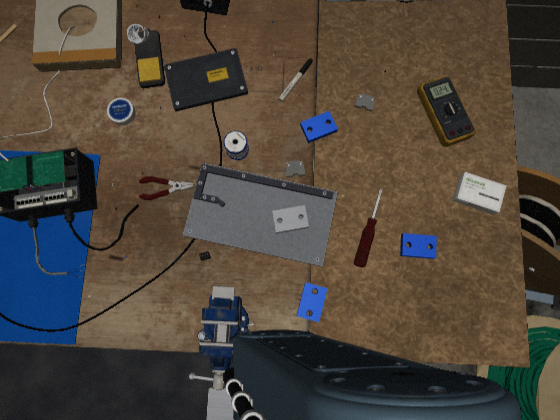

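View pics/side0.png

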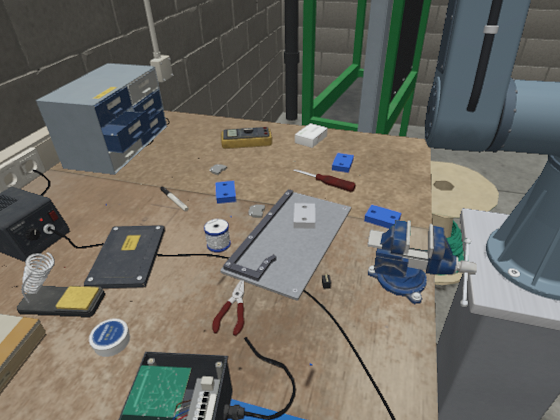

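The top view shows the jig plate, corners near (203,165), (337,190), (322,265) and (184,233). Four things are spacer-shaped: a bare aluminium one on the plate at (291,219), and blue ones at (319,126), (419,245) and (312,301). The aluminium one on the plate fits the description, so I'll confirm it in an enlarged crop.

Run:
```python
from h import *
c=dict(np.load('top.npz')); im=c['color'][150:270,180:340]
cv2.imwrite('pics/crop0.png',cv2.resize(im,None,fx=5,fy=5,interpolation=cv2.INTER_CUBIC))
for u,v in [(291,212),(260,240),(222,320),(236,140),(240,330),(215,295)]: print(u,v,px(c,u,v).round(1))
```

```text
291 212 [ 5.343e+02 -3.000e-01  2.980e+01]
260 240 [470.7  66.8  10.9]
222 320 [296.6 125.8 122.5]
236 140 [689.5 130.8  56.3]
240 330 [273.5  98.4  24.5]
215 295 [343.7 146.9  95.1]
```

View pics/crop0.png

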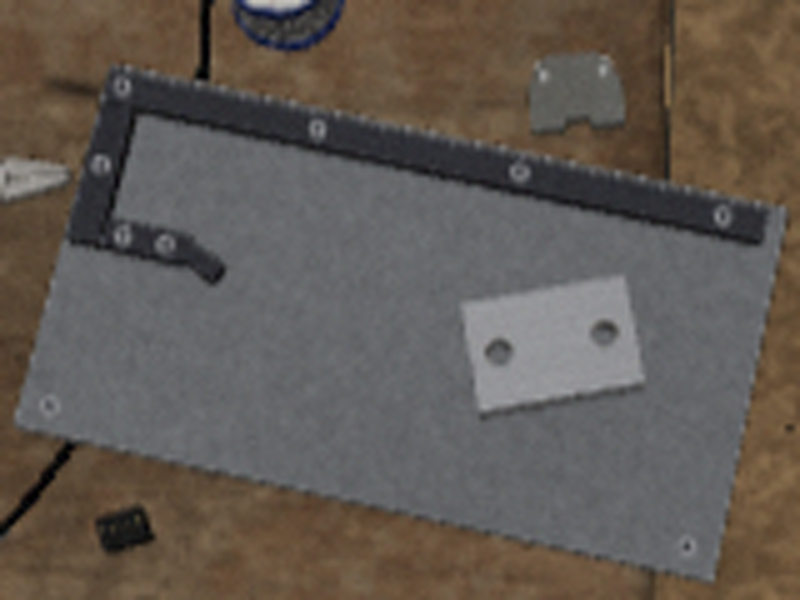

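The crop confirms it: the bare-aluminium block with two holes has top corners at about (462,303), (625,276), (643,380) and (481,408) in crop pixels. The pocket's inner corner is near (135,115) and the rail's right end near (762,243).

```bash
cat >> h.py <<'E'
def fit(model,world):
    m=np.array(model,float);w=np.array(world)[:,:2];a=m-m.mean(0);b=w-w.mean(0)
    th=np.arctan2((a[:,0]*b[:,1]-a[:,1]*b[:,0]).sum(),(a*b).sum())
    r=np.array([[np.cos(th),-np.sin(th)],[np.sin(th),np.cos(th)]]);t=w.mean(0)-r@m.mean(0)
    print('fit th',th.round(4),'t',t.round(1),'res',np.abs(w-(m@r.T+t)).max(1).round(1)); return th,t,r
E
python3 - <<'E'
from h import *
c=dict(np.load('top.npz')); f=lambda u,v,z:px(c,180+(u+.5)/5-.5,150+(v+.5)/5-.5,z)
J=fit([(-95,155),(-95,-170),(82,-170),(60,135),(60,-160)],[f(15,428,10),f(714,580,10),f(785,208,10),f(135,116,10),f(762,244,10)])
S=fit([(25,37.5),(25,-37.5),(-25,-37.5),(-25,37.5)],[f(462,303,28),f(625,276,28),f(643,380,28),f(481,408,28)])
np.savez('jig.npz',th=J[0],t=J[1])
print('spacer in jig',J[2].T@(S[1]-J[1]),S[0]-J[0])
for n,p in dict(rail=(60,-45),stop=(60,135),guard=(7,95),pocket=(35,97.5)).items(): print(n,J[2]@p+J[1])
E
```

```text
fit th -0.1685 t [541.2  75.8] res [1.8 0.5 1.7 1.1 1.6]
fit th 0.2135 t [521.2   1. ] res [0.7 0.9 1.  0.9]
spacer in jig [ -7.26301702 -77.06569117] 0.3819533870157268
rail [592.8484682   21.33593399]
stop [623.02776599 198.78792746]
guard [564.07150174 168.2402777 ]
pocket [592.09430208 166.01033129]
```

Call:
move_arm(
  deltas=[
    {"slide": [0.04,0.07,0],"turn": [0,0,-0.1]},
    {"slide": [0.08,0.14,0],"turn": [0,0,-0.2]},
    {"slide": [0.12,0.21,0],"turn": [0,0,-0.3]},
    {"slide": [0.16,0.28,0],"turn": [0,0,-0.4]},
    {"slide": [0.2,0.35,0],"turn": [0,0,-0.5]},
    {"slide": [0.24,0.42,0],"turn": [0,0,-0.6]},
    {"slide": [0.28,0.49,0],"turn": [0,0,-0.7]},
    {"slide": [0.32,0.56,0],"turn": [0,0,-0.828]},
  ],
  fingers=0.1,
)

```text
time: 0.77
position: [310.8, -273.0, 238.4]
orientation: [-3.13, 0.27, 0.0]
wrist_force: [0.7, 0.2, 0.2]
gripper_width: 39.6
grasp_force: 0.0
```

Call:
move_arm(
  deltas=[
    {"slide": [0.036,0.072,0],"turn": [0,0,0]},
    {"slide": [0.074,0.144,0],"turn": [0,0,0]},
    {"slide": [0.112,0.216,0],"turn": [0,0,0]},
    {"slide": [0.15,0.288,0],"turn": [0,0,0]},
    {"slide": [0.188,0.36,0],"turn": [0,0,0]},
    {"slide": [0.226,0.432,0],"turn": [0,0,0]},
    {"slide": [0.264,0.504,0],"turn": [0,0,0]},
    {"slide": [0.302,0.573,0],"turn": [0,0,0]},
  ],
)

```text
time: 1.43
position: [461.8, 13.9, 238.6]
orientation: [3.13, -0.264, 0.0]
wrist_force: [0.1, -1.2, 0.4]
gripper_width: 39.4
grasp_force: 0.0
```

Call:
move_arm(
  deltas=[
    {"slide": [0,0,-0.06],"turn": [0,0,0]},
    {"slide": [0,0,-0.14],"turn": [0,0,0]},
    {"slide": [0,0,-0.22],"turn": [0,0,0]},
    {"slide": [0,0,-0.28],"turn": [0,0,0]},
    {"slide": [0,0,-0.34],"turn": [0,0,0]},
    {"slide": [0,0,-0.38],"turn": [0,0,0]},
    {"slide": [0,0,-0.38],"turn": [0,0,0]},
    {"slide": [0,0,-0.38],"turn": [0,0,0]},
  ],
)

```text
time: 2.1
position: [460.4, 11.8, 47.9]
orientation: [-3.13, 0.265, 0.005]
wrist_force: [-0.8, 0.1, 0.3]
gripper_width: 39.6
grasp_force: 0.0
```

Run:
```python
from h import *
s=env.get_obs(); print(s['position'],s['orientation'],s['wrist_force'])
c=cap('side');cv2.imwrite('pics/s1.png',cv2.resize(c['color'][160:310,215:375],None,fx=4,fy=4,interpolation=cv2.INTER_CUBIC))
```

```text
[460.40914425  11.79118127  47.93789016] [-3.12992767  0.26472678  0.0050689 ] [-0.81752423  0.06179019  0.30500076]
```

View pics/s1.png

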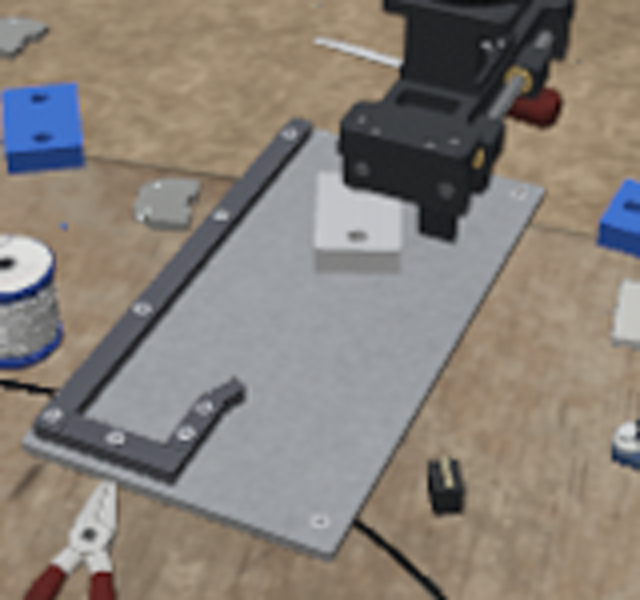

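The fingertip, at about (440,225) in the crop, is clear of the block's near edge at about (400,230). Next I'll lower the tool and push toward the rail.

Call:
move_arm(
  deltas=[
    {"slide": [0,0,-0.02],"turn": [0,0,0]},
    {"slide": [0,0,-0.045],"turn": [0,0,0]},
    {"slide": [0,0,-0.065],"turn": [0,0,0]},
    {"slide": [0.006,-0.001,-0.065],"turn": [0,0,0]},
    {"slide": [0.014,-0.0024,-0.065],"turn": [0,0,0]},
    {"slide": [0.022,-0.0037,-0.065],"turn": [0,0,0]},
    {"slide": [0.03,-0.005,-0.065],"turn": [0,0,0]},
    {"slide": [0.038,-0.0064,-0.065],"turn": [0,0,0]},
  ],
)

```text
time: 2.82
position: [481.4, 8.2, 16.8]
orientation: [3.13, -0.265, 0.001]
wrist_force: [-0.1, 0.3, 0.1]
gripper_width: 39.4
grasp_force: 0.4
```

Call:
move_arm(
  deltas=[
    {"slide": [0.008,-0.0014,0],"turn": [0,0,0]},
    {"slide": [0.016,-0.0027,0],"turn": [0,0,0]},
    {"slide": [0.024,-0.004,0],"turn": [0,0,0]},
    {"slide": [0.032,-0.0054,0],"turn": [0,0,0]},
    {"slide": [0.04,-0.0068,0],"turn": [0,0,0]},
    {"slide": [0.048,-0.0082,0],"turn": [0,0,0]},
    {"slide": [0.056,-0.0095,0],"turn": [0,0,0]},
    {"slide": [0.064,-0.011,0],"turn": [0,0,0]},
  ],
)

```text
time: 3.48
position: [512.8, 2.7, 16.2]
orientation: [3.13, -0.265, -0.0]
wrist_force: [-0.7, 0.2, 0.3]
gripper_width: 39.8
grasp_force: 0.5
```

Run:
```python
from h import *
J=np.load('jig.npz'); th=J['th']; r=np.array([[np.cos(th),-np.sin(th)],[np.sin(th),np.cos(th)]])
s=env.get_obs(); print('tcp jig',r.T@(s['position'][:2]-J['t']),s['position'][2],s['wrist_force'])
c=cap('side');cv2.imwrite('pics/s2.png',cv2.resize(c['color'][170:290,215:375],None,fx=5,fy=5,interpolation=cv2.INTER_CUBIC))
```

```text
tcp jig [-15.81518172 -76.75873515] 16.175517752558434 [-0.71238292  0.15436221  0.30205256]
```

View pics/s2.png

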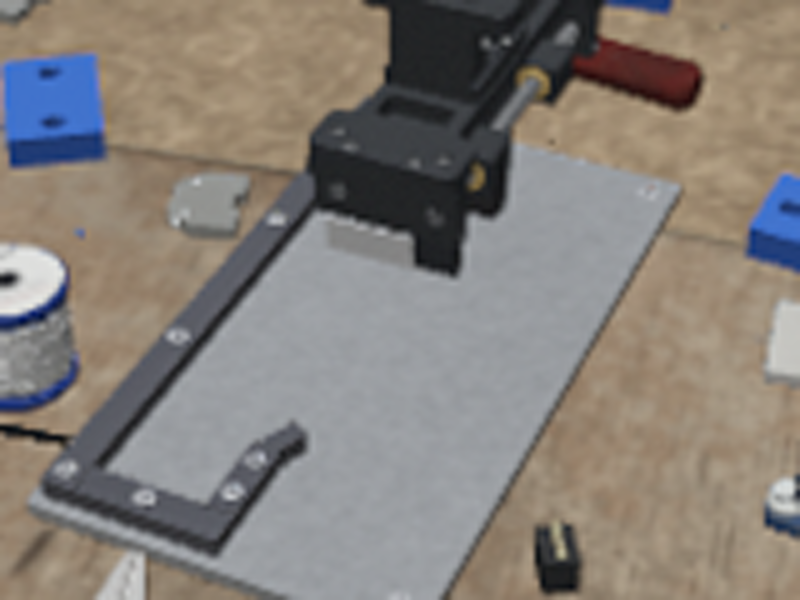

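The block is being pushed square: its end face shows at (328–413, 220–265) in the crop, with the finger behind it. I'll close the last stretch slowly.

Call:
move_arm(
  deltas=[
    {"slide": [0.004,-0.0007,0],"turn": [0,0,0]},
    {"slide": [0.008,-0.0014,0],"turn": [0,0,0]},
    {"slide": [0.012,-0.002,0],"turn": [0,0,0]},
    {"slide": [0.016,-0.0027,0],"turn": [0,0,0]},
    {"slide": [0.02,-0.0034,0],"turn": [0,0,0]},
    {"slide": [0.024,-0.004,0],"turn": [0,0,0]},
    {"slide": [0.028,-0.0047,0],"turn": [0,0,0]},
    {"slide": [0.03,-0.005,0],"turn": [0,0,0]},
  ],
)

```text
time: 4.2
position: [526.5, 0.6, 16.0]
orientation: [-3.13, 0.265, 0.005]
wrist_force: [-7.3, 0.4, 5.4]
gripper_width: 39.7
grasp_force: 3.9
```

Call:
move_arm(
  deltas=[
    {"slide": [0.001,-0.0002,0],"turn": [0,0,0]},
    {"slide": [0.002,-0.0004,0],"turn": [0,0,0]},
    {"slide": [0.003,-0.0005,0],"turn": [0,0,0]},
    {"slide": [0.003,-0.0005,0],"turn": [0,0,0]},
    {"slide": [0.004,-0.0007,0],"turn": [0,0,0]},
    {"slide": [0.004,-0.0007,0],"turn": [0,0,0]},
    {"slide": [0.004,-0.0007,0],"turn": [0,0,0]},
    {"slide": [0.004,-0.0007,0],"turn": [0,0,0]},
  ],
)

```text
time: 4.87
position: [526.6, 0.7, 15.6]
orientation: [-3.13, 0.265, 0.01]
wrist_force: [-11.2, 2.0, 8.0]
gripper_width: 39.7
grasp_force: 5.4
```

Call:
move_arm(
  deltas=[
    {"slide": [-0.006,0.001,0],"turn": [0,0,0]},
    {"slide": [-0.03,0.005,0],"turn": [0,0,0]},
    {"slide": [-0.06,0.01,0],"turn": [0,0,0]},
    {"slide": [-0.08,0.0134,0],"turn": [0,0,0]},
    {"slide": [-0.08,0.0134,0.04],"turn": [0,0,0.25]},
    {"slide": [-0.08,0.0134,0.1],"turn": [0,0,0.5]},
    {"slide": [-0.08,0.0134,0.16],"turn": [0,0,0.75]},
    {"slide": [-0.08,0.0134,0.16],"turn": [0,0,1]},
  ],
)

```text
time: 5.53
position: [493.9, 5.8, 102.0]
orientation: [3.093, 0.527, 0.015]
wrist_force: [1.1, -1.0, -0.7]
gripper_width: 39.4
grasp_force: 0.0
```

Call:
move_arm(
  deltas=[
    {"slide": [0.0,-0.05,0],"turn": [0,0,0.2]},
    {"slide": [0.0,-0.11,0],"turn": [0,0,0.4]},
    {"slide": [0.02,-0.16,0],"turn": [0,0,0.6]},
    {"slide": [0.06,-0.16,0],"turn": [0,0,0.8]},
    {"slide": [0.1,-0.16,0],"turn": [0,0,1]},
    {"slide": [0.12,-0.16,0],"turn": [0,0,1]},
    {"slide": [0.12,-0.16,0],"turn": [0,0,1]},
    {"slide": [0.12,-0.16,0],"turn": [0,0,1]},
  ],
  fingers=1,
)

```text
time: 6.2
position: [549.7, -73.4, 96.1]
orientation: [2.859, 1.302, 0.0]
wrist_force: [-0.4, 0.5, 0.0]
gripper_width: 0.5
grasp_force: 0.0
```

Call:
move_arm(
  deltas=[
    {"slide": [0,0,0],"turn": [0,0,0.2]},
    {"slide": [0,0,0],"turn": [0,0,0.4]},
    {"slide": [0,0,0],"turn": [0,0,0.6]},
    {"slide": [0,0,0],"turn": [0,0,0.8]},
    {"slide": [0,0,0],"turn": [0,0,1]},
    {"slide": [0,0,0],"turn": [0,0,1]},
    {"slide": [0,0,0],"turn": [0,0,1]},
    {"slide": [0,0,0],"turn": [0,0,1]},
  ],
)

```text
time: 6.87
position: [549.1, -73.2, 96.2]
orientation: [-2.428, -1.994, 0.0]
wrist_force: [0.3, -0.9, -0.3]
gripper_width: 0.5
grasp_force: 0.0
```

Run:
```python
from h import *
s=env.get_obs(); print(s['position'],s['orientation'],s['gripper_width'])
c=cap('side');cv2.imwrite('pics/s3.png',cv2.resize(c['color'][170:290,215:375],None,fx=5,fy=5,interpolation=cv2.INTER_CUBIC))
```

```text
[549.10038936 -73.19843595  96.23330922] [-2.42753844e+00 -1.99404484e+00  1.07688608e-04] 0.4575519186270787
```

View pics/s3.png

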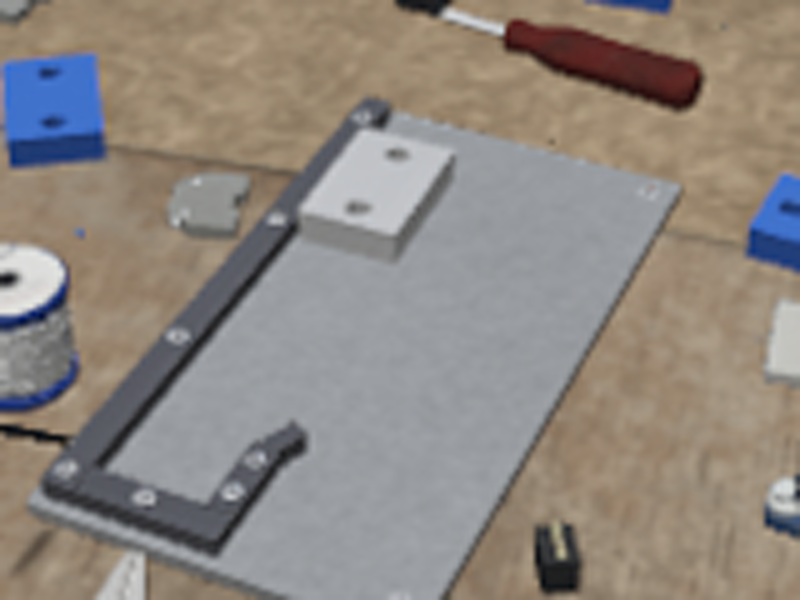

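The block now lies square against the rail, with top corners at about (300,214), (350,128), (455,152) and (396,240) in the crop.

Run:
```python
from h import *
c=dict(np.load('side.npz')); f=lambda u,v,z:px(c,215+(u+.5)/5-.5,170+(v+.5)/5-.5,z)
J=fit([(-95,-170),(60,135),(82,151),(-7,153)],[f(681,187,10),f(105,470,10),f(45,480,22),f(213,543,22)])
S=fit([(25,37.5),(25,-37.5),(-25,-37.5),(-25,37.5)],[f(300,214,28),f(350,128,28),f(455,152,28),f(396,239,28)])
for th,t in ((J[0],J[1]),(np.load('jig.npz')['th'],np.load('jig.npz')['t'])):
  r=np.array([[np.cos(th),-np.sin(th)],[np.sin(th),np.cos(th)]])
  print('spacer in jig',r.T@(S[1]-t),S[0]-th)
print(proj(c,(549,-73,96)))
```

```text
fit th -0.1734 t [537.9  73.2] res [4.1 8.  7.  2.7]
fit th -0.1029 t [559.4 -15. ] res [0.8 3.6 2.7 1.3]
spacer in jig [ 36.40403562 -83.21899771] 0.07054435825898984
spacer in jig [ 33.13284436 -86.44374268] 0.06558566431246356
[300.0162579  170.44321254]
```

Call:
move_arm(
  deltas=[
    {"slide": [-0.002,-0.014,0],"turn": [0,0,0.05]},
    {"slide": [-0.002,-0.014,-0.03],"turn": [0,0,0.05]},
    {"slide": [-0.002,-0.014,-0.07],"turn": [0,0,0.05]},
    {"slide": [-0.002,-0.014,-0.11],"turn": [0,0,0.05]},
    {"slide": [-0.002,-0.014,-0.14],"turn": [0,0,0.05]},
    {"slide": [-0.002,-0.014,-0.16],"turn": [0,0,0.05]},
    {"slide": [-0.002,-0.014,-0.16],"turn": [0,0,0.05]},
    {"slide": [-0.002,-0.014,-0.16],"turn": [0,0,0.05]},
  ],
)

```text
time: 7.58
position: [548.3, -80.2, 16.0]
orientation: [-2.398, -2.028, 0.001]
wrist_force: [0.2, -0.1, -0.6]
gripper_width: 0.3
grasp_force: 0.0
```

Run:
```python
from h import *
s=env.get_obs(); print(s['position'],s['orientation'],s['wrist_force'])
c=cap('side');cv2.imwrite('pics/s4.png',cv2.resize(c['color'][165:265,245:365],None,fx=6,fy=6,interpolation=cv2.INTER_CUBIC))
```

```text
[548.27943693 -80.21844865  16.0485191 ] [-2.39822093e+00 -2.02808842e+00  6.74401539e-04] [ 0.2159709  -0.06076333 -0.64814266]
```

View pics/s4.png

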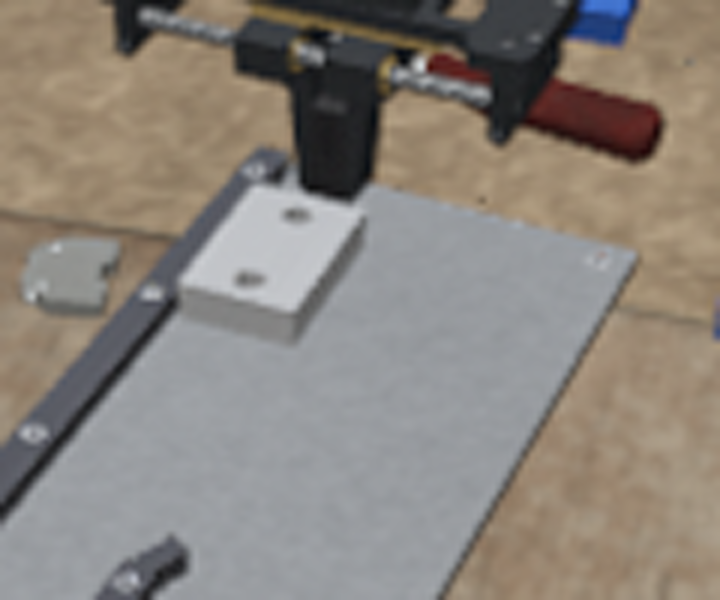

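The closed fingers are at (300–375, 100–195) in the crop, behind the block's end and roughly centred on it. I'll push along the rail with a slight bias toward it.

Call:
move_arm(
  deltas=[
    {"slide": [0.0025,0.013,0],"turn": [0,0,0]},
    {"slide": [0.005,0.026,0],"turn": [0,0,0]},
    {"slide": [0.0075,0.039,0],"turn": [0,0,0]},
    {"slide": [0.01,0.052,0],"turn": [0,0,0]},
    {"slide": [0.0125,0.065,0],"turn": [0,0,0]},
    {"slide": [0.015,0.078,0],"turn": [0,0,0]},
    {"slide": [0.0173,0.091,0],"turn": [0,0,0]},
    {"slide": [0.0198,0.104,0],"turn": [0,0,0]},
  ],
)

```text
time: 8.3
position: [558.5, -27.6, 16.3]
orientation: [2.398, 2.03, -0.0]
wrist_force: [-0.9, -1.4, 1.0]
gripper_width: 0.5
grasp_force: 0.6
```

Call:
move_arm(
  deltas=[
    {"slide": [0.0025,0.013,0],"turn": [0,0,0]},
    {"slide": [0.005,0.026,0],"turn": [0,0,0]},
    {"slide": [0.0075,0.039,0],"turn": [0,0,0]},
    {"slide": [0.01,0.052,0],"turn": [0,0,0]},
    {"slide": [0.0122,0.064,0],"turn": [0,0,0]},
    {"slide": [0.014,0.074,0],"turn": [0,0,0]},
    {"slide": [0.0156,0.082,0],"turn": [0,0,0]},
    {"slide": [0.017,0.09,0],"turn": [0,0,0]},
  ],
)

```text
time: 8.97
position: [566.8, 17.1, 16.1]
orientation: [-2.398, -2.029, 0.0]
wrist_force: [-0.8, -0.5, 1.0]
gripper_width: 0.6
grasp_force: 0.8
```

Run:
```python
from h import *
s=env.get_obs(); print(s['position'],s['orientation'],s['wrist_force'])
c=cap('side');cv2.imwrite('pics/s5.png',cv2.resize(c['color'][170:290,215:365],None,fx=5,fy=5,interpolation=cv2.INTER_CUBIC))
```

```text
[566.80752738  17.10673403  16.13050004] [-2.39781068e+00 -2.02943346e+00  4.93329915e-04] [-0.83292131 -0.49520936  1.0372126 ]
```

View pics/s5.png

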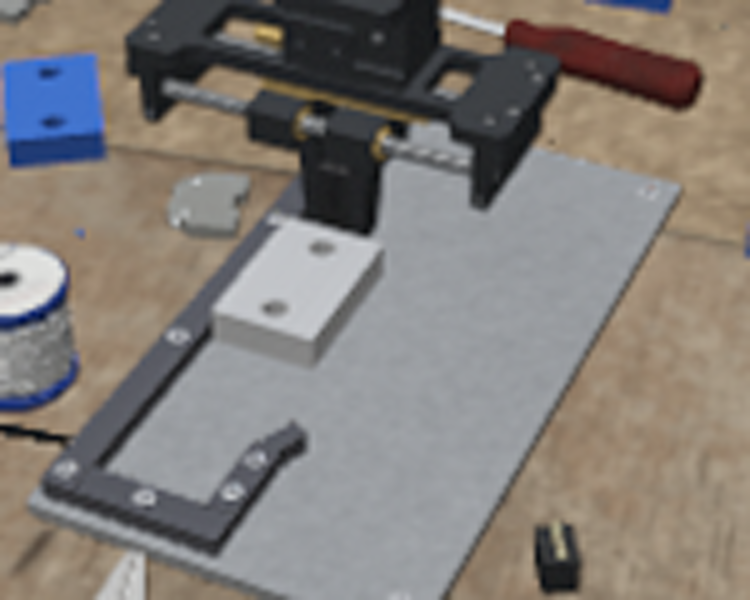

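The block has stayed flush with the rail, with its front bottom edge at (213,335)–(313,362) in the crop. I'll continue.

Call:
move_arm(
  deltas=[
    {"slide": [0.0025,0.013,0],"turn": [0,0,0]},
    {"slide": [0.005,0.026,0],"turn": [0,0,0]},
    {"slide": [0.0075,0.04,0],"turn": [0,0,0]},
    {"slide": [0.01,0.054,0],"turn": [0,0,0]},
    {"slide": [0.0126,0.068,0],"turn": [0,0,0]},
    {"slide": [0.0152,0.082,0],"turn": [0,0,0]},
    {"slide": [0.0178,0.096,0],"turn": [0,0,0]},
    {"slide": [0.02,0.108,0],"turn": [0,0,0]},
  ],
)

```text
time: 9.68
position: [577.0, 71.6, 16.2]
orientation: [-2.398, -2.03, -0.0]
wrist_force: [-0.7, -1.1, -0.4]
gripper_width: 0.6
grasp_force: 0.5
```

Run:
```python
from h import *
s=env.get_obs(); print(s['position'],s['orientation'],s['wrist_force'])
c=cap('side');cv2.imwrite('pics/s6.png',cv2.resize(c['color'][190:290,215:335],None,fx=6,fy=6,interpolation=cv2.INTER_CUBIC))
```

```text
[577.0080724   71.62377286  16.18957172] [-2.39774929e+00 -2.02978519e+00 -8.60466005e-05] [-0.65499269 -1.12231971 -0.39889839]
```

View pics/s6.png

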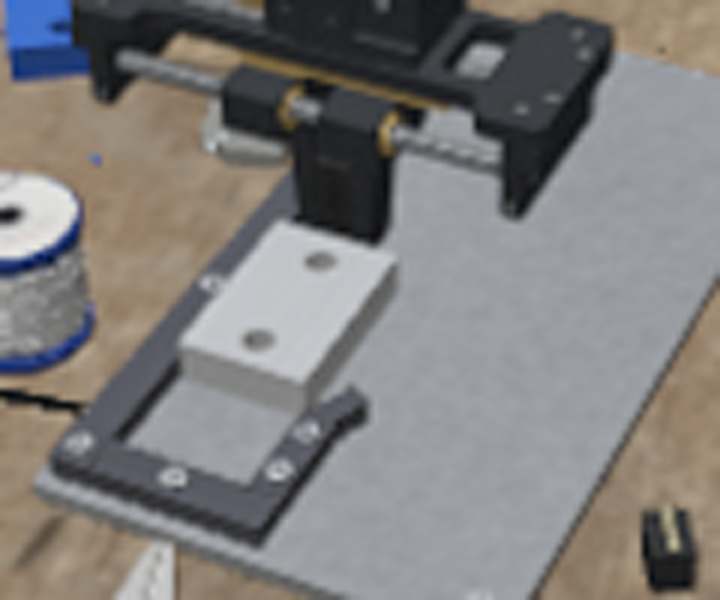

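The block is flush and entering the pocket mouth: its leading edge (180,365)–(305,385) in the crop is inside the guard flare at (350,400).

Call:
move_arm(
  deltas=[
    {"slide": [0.0016,0.009,0],"turn": [0,0,0]},
    {"slide": [0.0032,0.018,0],"turn": [0,0,0]},
    {"slide": [0.0048,0.027,0],"turn": [0,0,0]},
    {"slide": [0.0064,0.036,0],"turn": [0,0,0]},
    {"slide": [0.008,0.045,0],"turn": [0,0,0]},
    {"slide": [0.0096,0.054,0],"turn": [0,0,0]},
    {"slide": [0.0112,0.063,0],"turn": [0,0,0]},
    {"slide": [0.0128,0.072,0],"turn": [0,0,0]},
  ],
)

```text
time: 10.4
position: [583.5, 107.1, 16.3]
orientation: [2.398, 2.029, 0.0]
wrist_force: [-0.2, -1.1, 1.0]
gripper_width: 0.2
grasp_force: 0.5
```

Call:
move_arm(
  deltas=[
    {"slide": [0.0008,0.004,0],"turn": [0,0,0]},
    {"slide": [0.0014,0.008,0],"turn": [0,0,0]},
    {"slide": [0.002,0.011,0],"turn": [0,0,0]},
    {"slide": [0.0025,0.014,0],"turn": [0,0,0]},
    {"slide": [0.0028,0.016,0],"turn": [0,0,0]},
    {"slide": [0.0031,0.018,0],"turn": [0,0,0]},
    {"slide": [0.0035,0.02,0],"turn": [0,0,0]},
    {"slide": [0.0035,0.02,0],"turn": [0,0,0]},
  ],
)

```text
time: 11.07
position: [585.0, 116.4, 16.3]
orientation: [2.398, 2.029, -0.001]
wrist_force: [-1.1, -2.6, 1.9]
gripper_width: 0.7
grasp_force: 1.6
```

Call:
move_arm(
  deltas=[
    {"slide": [0.0003,0.002,0],"turn": [0,0,0]},
    {"slide": [0.0005,0.003,0],"turn": [0,0,0]},
    {"slide": [0.0007,0.004,0],"turn": [0,0,0]},
    {"slide": [0.0009,0.005,0],"turn": [0,0,0]},
    {"slide": [0.001,0.006,0],"turn": [0,0,0]},
    {"slide": [0.001,0.006,0],"turn": [0,0,0]},
    {"slide": [0.001,0.006,0],"turn": [0,0,0]},
    {"slide": [0.001,0.006,0],"turn": [0,0,0]},
  ],
)

```text
time: 11.73
position: [585.0, 116.6, 16.2]
orientation: [2.397, 2.028, -0.007]
wrist_force: [-4.6, -15.1, 5.3]
gripper_width: 0.5
grasp_force: 7.7
```

The block is solid against the end stop (15 N, no further travel). I'll back off and raise the tool.

Call:
move_arm(
  deltas=[
    {"slide": [-0.001,-0.006,0],"turn": [0,0,0]},
    {"slide": [-0.002,-0.012,0],"turn": [0,0,0]},
    {"slide": [-0.006,-0.036,0],"turn": [0,0,0]},
    {"slide": [-0.012,-0.07,0],"turn": [0,0,0]},
    {"slide": [-0.018,-0.11,0.05],"turn": [0,0,0]},
    {"slide": [-0.018,-0.16,0.12],"turn": [0,0,0]},
    {"slide": [-0.018,-0.22,0.19],"turn": [0,0,0]},
    {"slide": [-0.018,-0.28,0.25],"turn": [0,0,0]},
  ],
)

```text
time: 12.4
position: [576.1, -16.6, 138.0]
orientation: [-2.397, -2.031, -0.001]
wrist_force: [0.0, 0.1, 0.3]
gripper_width: 0.3
grasp_force: 0.0
```

Call:
move_arm(
  deltas=[
    {"slide": [0,-0.06,0.03],"turn": [0,0,0]},
    {"slide": [0,-0.13,0.06],"turn": [0,0,0]},
    {"slide": [0,-0.2,0.09],"turn": [0,0,0]},
    {"slide": [0,-0.27,0.1],"turn": [0,0,0]},
    {"slide": [0,-0.34,0.1],"turn": [0,0,0]},
    {"slide": [0,-0.4,0.1],"turn": [0,0,0]},
    {"slide": [0,-0.4,0.1],"turn": [0,0,0]},
    {"slide": [0,-0.4,0.1],"turn": [0,0,0]},
  ],
)

```text
time: 13.07
position: [576.0, -217.5, 186.2]
orientation: [-2.401, -2.026, -0.001]
wrist_force: [-0.3, 0.4, -0.2]
gripper_width: 0.8
grasp_force: 0.0
```

Run:
```python
from h import *
s=env.get_obs(); print(s['time'],s['position'],s['wrist_force'])
a=cap('top')['color'][155:230,180:280]; b=cap('side')['color'][210:285,215:315]
k=lambda i:cv2.resize(i,(400,300),interpolation=cv2.INTER_CUBIC)
cv2.imwrite('pics/end.png',np.hstack([k(a),k(b)]))
```

```text
13.0667 [ 575.97668179 -217.49474011  186.20922718] [-0.31245721  0.3809221  -0.18038405]
```

View pics/end.png

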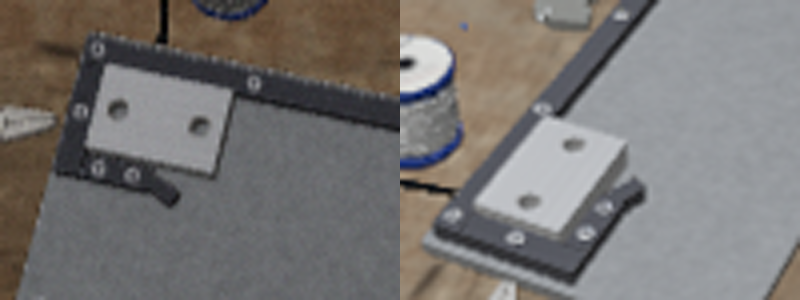

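The block sits fully in the corner pocket, touching the rail and the end stop (top view, block at (87–235, 65–177)). The robot is clear of it, and the wire spool, grey part and cutters' tip that show in the views look undisturbed.

```bash
python3 -c "
from bench import env
print(env.sign_off())"
```

```text
the job is handed in; nothing more can be done
None
```

The aluminium spacer was pushed square to the rail and slid fully home into the corner pocket. It was released there and the job handed in at about 13 s of the 48 s allowed; the hand-in returned no verdict.

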